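# Clip an alarm module into the service stand

## Task

Take the wide white module out of the stock rack and put it in the aluminium service stand: lean it towards the stand's open front, set its lower long edge down into the narrow slot, and swing it upright under the two overhanging noses. Then turn the swing catch fully closed across its front so that it is locked in, let go, and leave everything else on the bench where it is.

Things in the scene. Friction and masses are not known exactly. Their poses are not given: they have to be found in the camera images.
- wide_module_center (a point): Centre of the wide module, a flat white plastic box 10 mm thick (its x axis), 170 mm wide (its y axis) and 120 mm tall (its z axis, up while it stands), about 0.26 kg; both faces are alike. It starts standing on a long edge in one of the two slots of the rack, its underside 60 mm below this point. Its upper part is free, so it can be pinched across its 10 mm thickness by the top edge.
- narrow_module_center (a point): Centre of the narrow module, the same kind of box, 10 x 110 x 120 mm (x, y, z), standing in the rack's other slot 70 mm away. It stays there.
- rack: Fixed dark steel stock rack. Origin on the bench under its centre. Base 150 (x) x 190 (y) x 10 mm; two slots along its y axis at x = -35 and +35 mm, each 16 mm wide with a floor at z = 10 mm, between plates 100 mm long whose tops are at z = 40 mm. Which module is in which slot varies; the rack may be left or right of the stand.
- stand: Fixed aluminium service stand, open front towards its -x. Origin on the bench; x = 0 is the slot's rear wall, y = 0 its middle. Base 12 mm thick, x -75 to 55, y -130 to 110 mm. A module fully home is vertical: centre at z = 72, x -5 to -12, y within 5 mm. Released there, it stands by itself.
- slot (a point): Middle of the slot's floor, at x -8.5, y 0, z 12 mm of the stand, same axes. The slot runs along y, 180 mm long between end stops, and spans stand x -17 to 0. Front lip 14 mm high (top z = 26), then a guide plate flaring up and forward to x = -30, z = 38; rear wall top z = 48 mm. A module goes in leaning 10 to 16 degrees, top towards -x; straight down it does not pass the noses.
- noses (a point): Midway between the two overhanging noses, at x -18 (their front ends), y 0, z 138 mm (their undersides) of the stand. Each sits on an upright at y +-62 to +-86 mm whose front face is at x = 0 and which the module's back comes against; nose tops z = 146. Between the uprights (124 mm) it is open above the rear wall, so fingers fit there.
- pivot (a point): Top of the swing catch's vertical pivot, fixed on the stand at x -17.5, y -112, z 96 mm.
- catch (a joint): Angle of the swing catch, rad: 0 = closed, its flat arm lying along the slot in front of the module (3 mm gap); it starts wide open, 1.6 to 2.1, and opens to 2.2 at most. Increasing is anticlockwise from above. Light friction (about 1 N at the peg) holds it wherever it is left. Arm 66 mm long from the pivot, top at z = 96 mm.
- catch_peg (a point): Grip point of the catch's upright round black peg, 14 mm in diameter, z 92 to 140 mm; this point is on its axis at z = 120 mm, 54 mm from the pivot: offset from the pivot x -30, y +45 mm when closed. The peg can be pushed or pinched from above and led round the pivot.
- detector: Round cream smoke detector, diameter 104 mm, 36 mm high, origin under its centre; a bystander.
- tape_roll: Black tape roll, diameter 68 mm, 19 mm high, origin under its centre, between stand and rack; a bystander.
- junction_box: Cream junction box 70 x 70 x 35 mm, origin under its centre; a bystander.
- small_carton: Cardboard carton 100 x 70 x 50 mm, origin under its centre; a bystander.
- contact_strip: Cream terminal strip 30 x 130 x 18 mm, origin under its centre; a bystander.
- screwdriver: Screwdriver 170 mm long with a black handle, lying on the bench; a bystander.
Things that resemble listed ones, but are neither listed nor needed, are in the scene too. Leave any purple or red look-alike of the part that bears wide_module_center alone.

How it is judged:
By the outcome, as a careful person would: the job done as asked, in the order asked, and still so for the second after the job is handed in, with the robot touching nothing.
It also fails if it takes over 64 s, if anything falls off the work surface, if the arm or the gripper's body presses on something with over 40 N, if the wrist force passes 120 N, or if a joint passes its speed limit or range.

## Robot

A 6-joint arm with a two-finger parallel gripper is mounted at the origin on the work surface. World frame = base frame: x ahead of the robot, y to its left, z up, the work surface at z = 0. Lengths are in m, angles in degrees, forces in N, time in s.
With the tool pointing down it reaches from about 0.375 to 0.9 m from the base axis. Payload 3.1 kg.
Tool frame: the origin (TCP) lies midway between the tips of the shut fingers; the grasp point (between the pads) lies bot.hold_point_z behind it (bot.hold_point_z is the distance from the TCP to the grasp point, in m); z points along the fingers, y is the direction in which the jaws open and shut (so a half turn about z gives the same grasp; the last joint's range is limited). The gripper opens to 87 mm and grips with 3 to 60 N. Pads are 19 mm wide; open, the fingers measure 117 mm over their backs; the gripper's body (75 mm by 190 mm) begins 51 mm behind the grasp point.
Start: joints at [-82.706, 30.224, 82.088, -0, 67.689, -10.227], TCP at [0.188, -0.596, 0.223] pointing down, gripper open.
Joint ranges: [-176.69, 176.69], [-43.24, 126.21], [12.49, 139.97], [-82, 262], [0, 151.66], [-163.58, 163.58]. Speed limits (degrees/s): [159.86, 159.86, 180, 180, 180, 180].

## Interface

Orientations are given as a 3x3 rotation matrix whose columns are the frame's x, y, z axes.
In Python, from rig import bot, vision gives the robot as it stands.
- The arm moves only by the shell command python3 -m inch 'ROWS'. ROWS is JSON, a list of rows, each a list of 5 numbers: the finger opening in mm, from 0 to 87, then the shift along the tool's x, y, z in mm, then the turn about the tool's z in rad. In form: [[hand, dx, dy, dz, roll], ...]. A call has 1 to 8 rows; each row is the pose to reach, as a shift and turn from the pose measured when the call began, along the tool's axes at that moment; what a row does not reach only later rows make up. A row lasts 1/10 s, in which the tool goes at most 50 mm and 8.59 degrees, less where a joint would pass 70% of its speed; a pose out of reach is approached as far as the arm can. A call with a gripper value outside its range is refused whole. The fingers move at their own pace and stop on an object; the grip force is fixed at half the most. Time passes only in rows, so rows that repeat a pose let the fingers close. It gives the time, the measured TCP pose, the force and the opening at its end, in the units of the state.
- bot.read_state(): the state, without advancing time (a new reading comes with each control period).
- vision.capture(name): name is "scene" or "top"; returns (picture, depth): 480x640x3 uint8, red, green, blue; 480x640 float32, m along the optical axis (not along the pixel's ray), 0 where there is no reading.
- vision.camera_model(name): a dict with "intrinsics" (3x3 intrinsics, pixels), "dist" ([k1, k2, p1, p2, k3] as OpenCV has them; the pictures are not rectified), "camera_from_world" (4x4, takes a point from world to camera coordinates). Camera axes: x right, y down, z forward; pixel columns grow to the right and rows downward; lengths in m; the calibration is good to about 2 mm. A picture is of the moment at which its call begins. camera_model takes no time and is no camera call.
- bot.hand_in(): hands the job in, once; it reports no verdict.
The state is a dict: "time_s": time; "joint_positions": joint angles; "qvel": joint speeds; "tau": joint torques, N m; "position": TCP position; "tcp_rot": TCP orientation; "force": force on the tool from outside, world axes, zero at the start; "moment": the same for the moment, N m; "opening": opening from 0.0 (shut) to 1.0 (fully open).
Only numpy, scipy, OpenCV 4.12 (cv2) and the standard library are available. Lean on these libraries where they do the work, as an engineer would, in place of code of your own. Each camera call takes 0.05 s, during which the arm holds its last target. There are 200 camera calls.

## Working session

There is one attempt and no reset: what is moved stays moved. The work goes in short steps, Python scripts to look and compute and a shell command to move; the robot and the scene stay as the last step left them, time stands still between calls to the robot, and variables do not carry over. Pictures are saved under pics/ and viewed, about 8 in all and at most 12, crops included, and the job is handed in when it is done.

```bash
ls; mkdir -p pics
python3 - <<'E'
from rig import bot, vision
import cv2, numpy as np
s=bot.read_state(); print({k:np.round(v,3).tolist() for k,v in s.items()}, bot.hold_point_z)
for n in("scene","top"):
    p,d=vision.capture(n); cv2.imwrite(f"pics/{n}0.png",p[...,::-1]); np.save(f"pics/{n}0.npy",d)
    m=vision.camera_model(n); print(n,np.round(m["intrinsics"],1).tolist(),np.round(m["dist"],3),np.round(m["camera_from_world"],4).tolist(), (d>0).mean())
E
```

```text
pics
{'time_s': 0.0, 'joint_positions': [-82.707, 30.278, 82.157, -0.002, 67.688, -10.226], 'qvel': [-0.034, 0.008, -0.059, 0.058, 0.032, -0.102], 'tau': [0.0, -44.004, -17.659, 0.063, 0.058, -0.0], 'position': [0.188, -0.595, 0.222], 'tcp_rot': [[0.954, 0.301, -0.0], [0.301, -0.954, 0.002], [0.0, -0.002, -1.0]], 'force': [-0.38, -0.557, -0.105], 'moment': [-0.035, -0.049, 0.001], 'opening': 0.999} 0.0187
scene [[454.3, 0.0, 325.2], [0.0, 454.3, 236.6], [0.0, 0.0, 1.0]] [-0.02  0.    0.    0.    0.  ] [[0.0266, 0.9996, 0.0025, -0.0676], [0.6543, -0.0155, -0.756, -0.2356], [-0.7557, 0.0217, -0.6545, 1.4566], [0.0, 0.0, 0.0, 1.0]] 0.9961360677083333
top [[581.8, 0.0, 315.5], [0.0, 581.8, 243.3], [0.0, 0.0, 1.0]] [-0.035  0.     0.     0.     0.   ] [[-0.0187, -0.9998, -0.0106, 0.0603], [-0.9918, 0.0199, -0.126, 0.5414], [0.1262, 0.0082, -0.992, 1.3268], [0.0, 0.0, 0.0, 1.0]] 0.9959049479166666
```

View pics/scene0.png

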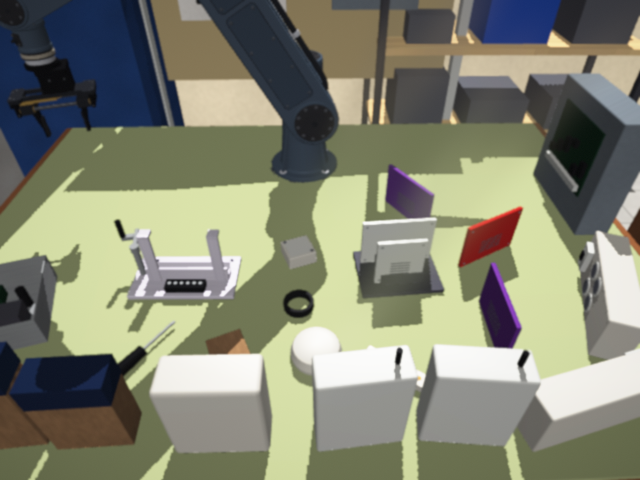

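View pics/top0.png

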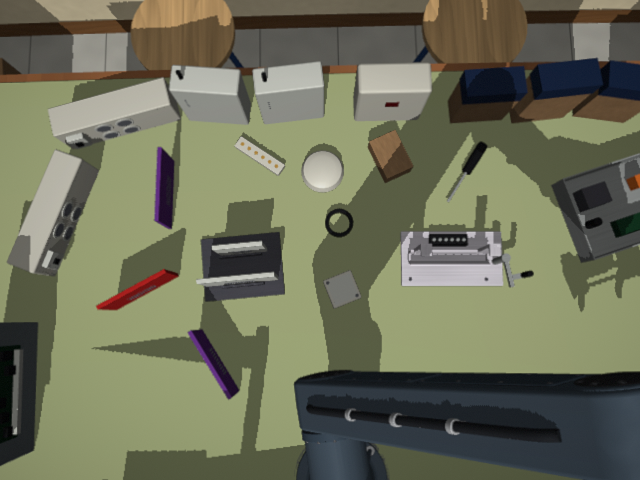

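Scene: the robot is at the top and the scene camera looks back toward it. Candidates for the wide module:
- white wide plate in the rack, scene (398,240) / top (237,279)
- narrow white plate, scene (400,258) / top (239,247)
- purple plates, top (165,187) and (214,364)
- red plate, top (138,289)
- large white boxes along the far edge of the bench

I choose the white plate at top (237,279). The stand is at top (452,258), with its front facing the robot, and the peg is at top (527,274). Next I'll measure and view one close crop.

```bash
cat > h.py <<'E'
import cv2, numpy as np
from rig import bot, vision
def cloud(n,d):
    m=vision.camera_model(n); K,D,T=m["intrinsics"],np.array(m["dist"]),np.array(m["camera_from_world"])
    v,u=np.mgrid[0:480,0:640]
    r=cv2.undistortPoints(np.stack([u,v],-1).reshape(-1,1,2).astype(float),np.array(K),D).reshape(480,640,2)
    P=np.dstack([r*d[...,None],d[...,None]])
    return (P-T[:3,3])@T[:3,:3]   # world
def ray(n,px,z):
    m=vision.camera_model(n); T=np.array(m["camera_from_world"])
    r=cv2.undistortPoints(np.array(px,float).reshape(-1,1,2),np.array(m["intrinsics"]),np.array(m["dist"])).reshape(-1,2)
    c=-T[:3,:3].T@T[:3,3]; w=np.c_[r,np.ones(len(r))]@T[:3,:3]
    return c+w*((z-c[2])/w[:,2])[:,None]
def proj(n,P):
    m=vision.camera_model(n); T=np.array(m["camera_from_world"])
    return cv2.projectPoints(np.array(P,float).reshape(-1,1,3),cv2.Rodrigues(T[:3,:3])[0],T[:3,3],np.array(m["intrinsics"]),np.array(m["dist"]))[0].reshape(-1,2)
def rect(P):
    (c,s,a)=cv2.minAreaRect((P[:,:2]*1000).astype(np.float32)); return np.round(c,1),np.round(s,1),round(a,2)
E
python3 - <<'E'
from h import *
for n in("top","scene"):
    im=cv2.imread(f"pics/{n}0.png"); d=np.load(f"pics/{n}0.npy"); W=cloud(n,d)
    v,u=np.mgrid[0:480,0:640]; sat=im.max(-1).astype(int)-im.min(-1)
    box=lambda a,b,c,e:(u>=a)&(u<b)&(v>=c)&(v<e)
    R=dict(top=(185,300,225,310),scene=(345,450,205,300))[n]; S=dict(top=(390,545,220,300),scene=(105,250,205,305))[n]
    r=box(*R)&(d>0); s=box(*S)&(d>0)
    m=r&(im.min(-1)>130)&(W[...,2]>.115); 
    lab=cv2.connectedComponentsWithStats(m.astype(np.uint8))
    for i in range(1,lab[0]):
        if lab[2][i,4]>40:
            q=W[lab[1]==i]; print(n,"rack white",lab[2][i],rect(q),"z",np.percentile(q[:,2],[2,50,98]).round(4))
    q=W[r&(W[...,2]<.02)&(im.max(-1)<90)]; print(n,"rackbase",rect(q))
    for nm,lo,hi in(("base",.006,.02),("nose",.139,.155),("peg",.13,.15)):
        k=s&(W[...,2]>lo)&(W[...,2]<hi)
        k&= (im.max(-1)<80) if nm=="peg" else (sat<45)&(im.max(-1)>90)
        lab=cv2.connectedComponentsWithStats(k.astype(np.uint8))
        for i in range(1,lab[0]):
            if lab[2][i,4]>8: print(n,nm,lab[2][i],rect(W[lab[1]==i]),"z",np.median(W[lab[1]==i][:,2]).round(4))
t=cv2.imread("pics/top0.png"); a=cv2.resize(t[220:305,180:300],None,fx=4,fy=4,interpolation=2); b=cv2.resize(t[220:300,395:545],None,fx=4,fy=4,interpolation=2)
c=np.zeros((660,600,3),np.uint8)[:600]; c=np.zeros((340+320-60,600,3),np.uint8); c[:290,:480]=a[:290]; c[290:600,:600]=b[:310]; cv2.imwrite("pics/crop1.png",c)
E
```

```text
top rack white [212 241  50  10 246] (array([529.4, 221.4]), array([ 10.7, 108.2]), 4.26) z [0.1172 0.1296 0.1348]
top rack white [196 272  78  12 366] (array([458.8, 225.9]), array([ 10.2, 169. ]), 4.33) z [0.1189 0.1297 0.1346]
top rackbase (array([496.4, 226.9]), array([154.9, 193.9]), 4.57)
top base [ 400  230  103   57 3288] (array([ 505.2, -271. ]), array([241. , 132.9]), 88.3) z 0.0119
top base [411 254  75   7 492] (array([ 506.4, -263.6]), array([176.2,  15.3]), 88.91) z 0.0119
top nose [421 244  11  12 130] (array([ 510.2, -187.2]), array([23.1, 25.3]), 87.84) z 0.1459
top nose [488 244  13  12 142] (array([ 507.2, -334.7]), array([24.9, 25.2]), 86.15) z 0.1461
top peg [526 271   8   6  32] (array([ 455.4, -409.5]), array([11.4, 11.9]), 54.59) z 0.1392
scene rack white [363 218  74  12 528] (array([459.3, 224.2]), array([ 16.8, 169.5]), 3.55) z [0.1153 0.1261 0.131 ]
scene rack white [378 239  51  11 379] (array([529.4, 220.4]), array([ 15.6, 110. ]), 3.13) z [0.1155 0.1263 0.1308]
scene rackbase (array([404. , 208.4]), array([343.5, 183.2]), 6.87)
scene base [156 257  55   5 272] (array([ 448.3, -291.1]), array([134.6,  21.1]), 88.83) z 0.0111
scene base [ 127  257  114   42 1821] (array([ 505.9, -272.7]), array([241.5, 131.3]), 88.79) z 0.0111
scene base [142 259   5   9  12] (array([ 460.7, -382.4]), array([32.2,  2.4]), 28.07) z 0.0113
scene nose [136 229  15  11 124] (array([ 507.4, -337.6]), array([25.5, 28.7]), 89.68) z 0.1449
scene nose [206 229  13  11 119] (array([ 510.5, -188.4]), array([24.4, 30.8]), 89.2) z 0.1449
scene peg [115 220   5   6  24] (array([ 457.9, -409.7]), array([ 8.2, 10.7]), 65.4) z 0.1369
```

View pics/crop1.png

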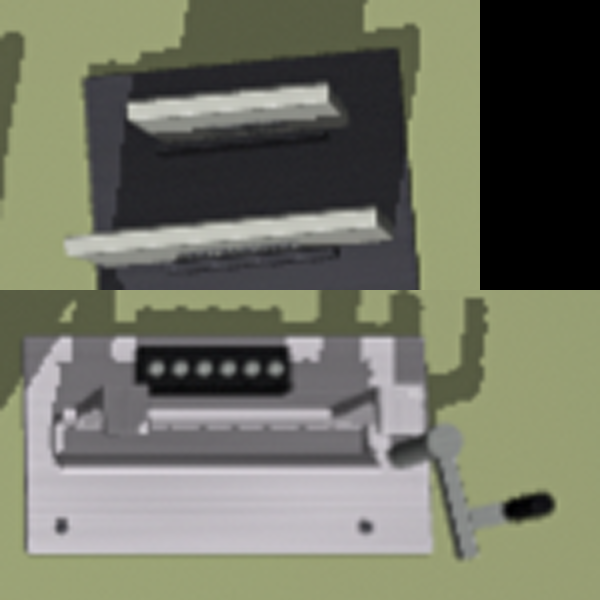

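The crop confirms the choice: the white 170 mm plate is in the rack slot nearer the robot (crop 230,235). The 110 mm one is behind it (230,105). In the stand, the open front faces the robot and the peg is swung out at crop (530,505).

- **Module:** about (459, 225) mm, yaw 4.3°
- **Stand origin:** about (515.5, -262), yaw -1.2°
- **Peg:** about (456.5, -409.6)

The tool can't tilt, so the lean has to come from the slot's guide plate and a loose cage of the fingers.

```bash
cat >> h.py <<'E'
def go(x,y,z,yaw):   # mm, deg; yaw of tool y axis in world
    s=bot.read_state(); R=np.array(s["tcp_rot"]); p=np.array(s["position"])*1000
    d=R.T@(np.array([x,y,z])-p); a=np.degrees(np.arctan2(R[1,1],R[0,1]))
    print("t",round(s["time_s"],2),"p",p.round(1),"yaw",a.round(2),"F",np.round(s["force"],1),"op",round(s["opening"]*87,1),"-> d",d.round(1),"roll",round(-np.radians(yaw-a),4))
SO=np.array([515.5,-262.1]); SY=-1.2
def st(x,y):
    c,s=np.cos(np.radians(SY)),np.sin(np.radians(SY)); return SO+[c*x-s*y,s*x+c*y]
E
python3 -m inch '[[50,310,-212,0,-1.34],[50,310,-212,0,-1.34],[50,310,-212,0,-1.34],[50,310,-212,0,-1.34],[50,310,-212,0,-1.34],[50,310,-212,0,-1.34],[50,310,-212,0,-1.34],[50,310,-212,0,-1.34]]'; python3 -c "
from h import *; go(459,225.3,222,4.3)"
```

```text
time_s: 0.9
position: [0.4211, -0.2961, 0.2219]
tcp_rot: [[0.056, 0.998, -0.001], [0.998, -0.056, 0.004], [0.004, -0.001, -1.0]]
force: [1.1, 0.2, -0.1]
opening: 0.576
t 0.9 p [ 421.1 -296.1  221.9] yaw -3.21 F [ 1.1  0.2 -0.1] op 50.1 -> d [522.7   8.6   1.9] roll -0.1311
```

```bash
python3 -m inch '[[50,523,9,0,-0.131],[50,523,9,0,-0.131],[50,523,9,0,-0.131],[50,523,9,0,-0.131],[50,523,9,0,-0.131],[50,523,9,0,-0.131],[50,523,9,0,-0.131],[50,523,9,0,-0.131]]' >/dev/null; python3 -c "
from h import *; go(459,225.3,222,4.3)"
```

```text
t 1.7 p [449.5 101.  223.4] yaw 4.28 F [ 1.4 -0.2  0.9] op 49.7 -> d [123.2  18.8   1.8] roll -0.0003
```

```bash
python3 -m inch '[[50,123,19,0,0],[50,123,19,0,0],[50,123,19,0,0],[50,123,19,0,0],[50,123,19,40,0],[50,123,19,70,0],[50,123,19,90,0],[50,123,19,95,0]]' >/dev/null; python3 -c "
from h import *; go(459,225.3,115,4.3)"
```

```text
t 2.5 p [457.2 224.  126.5] yaw 4.23 F [-0.1  0.  -0.2] op 50.2 -> d [ 1.2  2.  11.5] roll -0.0012
```

```bash
python3 -m inch '[[50,1,2,11,0],[50,1,2,11,0],[8,1,2,11,0],[8,1,2,11,0],[8,1,2,11,0],[8,1,2,11,0],[8,1,2,11,0],[8,1,2,11,0]]' >/dev/null; python3 -c "
from h import *; go(459,225.3,235,4.3)
import cv2
p,d=vision.capture('scene'); cv2.imwrite('pics/s1.png',cv2.resize(p[180:310,320:480,::-1],None,fx=4,fy=4))"
```

```text
t 3.3 p [459.  225.2 115.7] yaw 4.24 F [-0.4 -0.3 -0.2] op 11.5 -> d [   0.4   -0.8 -119.3] roll -0.001
```

View pics/s1.png

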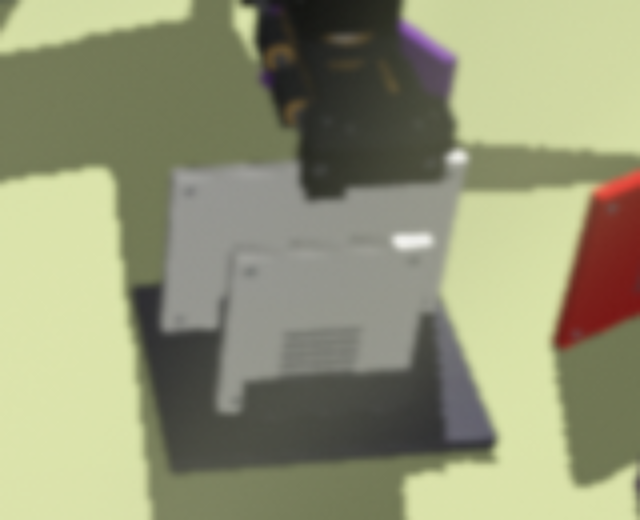

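The wide module spans crop columns 170–465 at its top, and the finger is at about 325, so the grip is central. I'll squeeze and lift.

```bash
python3 -m inch '[[5,0,0,0,0],[5,0,0,0,0],[5,0,0,-10,0],[5,0,0,-25,0],[5,0,0,-45,0],[5,0,0,-70,0],[5,0,0,-95,0],[5,0,0,-119,0]]' >/dev/null; python3 -c "
from h import *; go(*st(-35,0),225,SY); print(st(-35,0))"
```

```text
t 4.15 p [459.3 224.9 235.9] yaw 4.24 F [ 0.2  0.1 -1.1] op 10.1 -> d [-486.5  -14.7    9.8] roll 0.095
[ 480.50767608 -261.3670153 ]
```

```bash
python3 -m inch '[[5,-20,-2,0,0],[5,-55,-5,0,0.02],[5,-95,-8,0,0.04],[5,-135,-11,0,0.05],[5,-175,-14,0,0.06],[5,-215,-17,0,0.07],[5,-255,-20,0,0.08],[5,-290,-23,0,0.095]]' >/dev/null; python3 -c "
from h import *; go(*st(-60,0),235,SY)"
```

```text
t 4.95 p [457.4 -67.9 235.8] yaw -1.28 F [-0.1 -0.1 -2.4] op 10.1 -> d [-192.9    2.4    0.5] roll -0.0013
```

```bash
python3 -m inch '[[5,-35,0,0,0],[5,-70,1,0,0],[5,-105,1,0,0],[5,-140,2,0,0],[5,-165,2,0,0],[5,-185,2,0,0],[5,-193,2,0,0],[5,-193,2,0,0]]' >/dev/null
python3 - <<'E'
from h import *; go(*st(-60,0),235,SY)
for n in("top","scene"):
    p,d=vision.capture(n); im=p[...,::-1]; W=cloud(n,d); cv2.imwrite(f"pics/{n}2.png",im)
    k=(d>0)&(W[...,1]<-160)&(W[...,1]>-370)&(W[...,0]<490)&(W[...,0]>420)&(p.min(-1)>90)
    q=W[k&(W[...,2]>.243)&(W[...,2]<.256)] if n=="top" else W[k&(W[...,2]>.12)&(W[...,2]<.256)]
    if len(q)>5: print(n,len(q),rect(q),np.percentile(q[:,2],[1,50,99]).round(4),"y",np.percentile(q[:,1],[1,99]).round(4))
s=cv2.imread("pics/scene2.png")[130:310,80:280]; cv2.imwrite("pics/c2.png",cv2.resize(s,None,fx=3,fy=3))
E
```

```text
t 5.75 p [ 454.9 -261.5  235.5] yaw -1.37 F [ 0.5 -0.4 -3. ] op 9.9 -> d [0.6 0.6 0.5] roll -0.0029
```

View pics/c2.png

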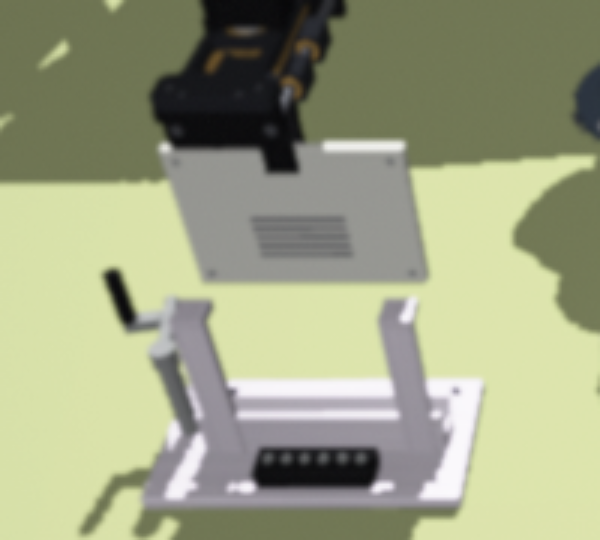

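The module hangs upright in the grip above the front of the stand, with crop columns 160–405 at its top. My filter mixed m and mm, so I'll redo it on the saved view.

Run:
```python
from h import *
for n in("top","scene"):
    p,d=vision.capture(n); W=cloud(n,d)*1000
    k=(d>0)&(W[...,1]<-160)&(W[...,1]>-370)&(W[...,0]<490)&(W[...,0]>420)&(p.min(-1)>90)&(W[...,2]>110)
    q=W[k]; print(n,len(q),"z",np.percentile(q[:,2],[1,50,99]).round(1))
    if n=="top": q=W[k&(W[...,2]>240)]; print(rect(q))
    else:
        f=q[(q[:,2]>140)&(q[:,2]<235)]; A=np.c_[f[:,1:],np.ones(len(f))]; c=np.linalg.lstsq(A,f[:,0],rcond=None)[0]
        print("back face x=ay+bz+c",c, "x at y-261,z190",c@[-261,190,1])
    print("y range",[ (z,np.percentile(q[abs(q[:,2]-z)<8][:,1],[0.5,99.5]).round(1)) for z in (140,190,245) if (abs(q[:,2]-z)<8).sum()>10])
    # stand items
    for nm,zc in(("noses",146),):
        m=(d>0)&(abs(W[...,2]-zc)<5)&(W[...,1]<-160)&(W[...,1]>-360)&(W[...,0]>488)&(W[...,0]<530)
        for sgn in(1,-1):
            j=W[m&((W[...,1]+262)*sgn>0)]; print(nm,len(j),np.percentile(j,[1,50,99],axis=0).round(1).tolist())
```

```text
top 811 z [135.8 570.6 578.7]
(array([ 455936.4, -245105.7]), array([147504. ,  66798.6]), 89.6)
y range [(245, array([-234.4, -174.4]))]
noses 123 [[497.9, -198.5, 141.3], [511.0, -187.4, 146.2], [522.4, -176.1, 150.8]]Traceback (most recent call last):
  File "<stdin>", line 15, in <module>
    return _quantile_unchecked(
        a, q, axis, out, overwrite_input, method, keepdims, weights)
    return _ureduce(a,
                    func=_quantile_ureduce_func,
    ...<5 lines>...
                    overwrite_input=overwrite_input,
                    method=method)
    r = func(a, **kwargs)
    result = _quantile(arr,
                       quantiles=q,
    ...<2 lines>...
                       out=out,
                       weights=wgt)
    slices_having_nans = np.isnan(arr[-1, ...])
                                  ~~~^^^^^^^^^
IndexError: index -1 is out of bounds for axis 0 with size 0
```

Run:
```python
from h import *
p,d=vision.capture("scene"); W=cloud("scene",d)*1000
k=(d>0)&(W[...,1]<-160)&(W[...,1]>-370)&(W[...,0]<490)&(W[...,0]>420)&(p.min(-1)>70)&(W[...,2]>110)&(W[...,2]<262)
q=W[k]; f=q[(q[:,2]>140)&(q[:,2]<230)]; c=np.linalg.lstsq(np.c_[f[:,1:],np.ones(len(f))],f[:,0],rcond=None)[0]
print(len(q),"z",np.percentile(q[:,2],[1,99]).round(1),c.round(4),"x mid",c@[-261,190,1],"z245",c@[-261,245,1])
print("y",[(z,np.percentile(q[abs(q[:,2]-z)<8][:,1],[1,99]).round(1)) for z in (140,165,190,215)])
m=(d>0)&(abs(W[...,2]-145)<5)&(W[...,1]<-160)&(W[...,1]>-360)&(W[...,0]>490)&(W[...,0]<530)
for s in(1,-1):
    j=W[m&((W[...,1]+262)*s>0)]; print("nose",len(j),np.percentile(j,[1,99],axis=0).round(1).tolist())
```

```text
3543 z [131.6 249.6] [2.010000e-02 5.000000e-03 4.640103e+02] x mid 459.7272979490478 z245 460.00305891933147
y [(140, array([-343.1, -175.4])), (165, array([-343.9, -175.3])), (190, array([-343.5, -175.5])), (215, array([-343.1, -175.4]))]
nose 113 [[497.9, -200.0, 140.4], [525.1, -176.6, 147.6]]
nose 121 [[493.7, -349.6, 140.2], [522.2, -325.0, 146.9]]
```

The back face measures x=459.7, so the module centre matches the TCP. It sits about 3.5 mm too far toward +y. Its bottom is at TCP − 105.7 mm. I'll correct y and go to stand x = -30, just above the guide tip.

```bash
python3 -m inch '[[5,-3,10,20,0],[5,-3,20,40,0],[5,-3,30,60,0],[5,-3,30,72,0],[5,-3,30,80,0],[5,-3,30,84,0],[5,-3,30,84,0],[5,-3,30,84,0]]' >/dev/null; python3 -c "
from h import *; go(485.5,-265,144,SY)"
```

```text
t 6.75 p [ 484.3 -263.1  151.9] yaw -1.22 F [ 0.2  0.6 -2.9] op 9.9 -> d [-1.9  1.3  7.9] roll -0.0004
```

```bash
python3 -m inch '[[5,-2,1,2,0],[5,-2,1,4,0],[5,-2,1,6,0],[5,-2,1,8,0],[5,-2,1,8,0]]' >/dev/null; python3 -c "
from h import *; go(485.5,-265,144,SY)"; python3 -m inch '[[5,0,0,1,0],[5,0,0,2,0],[5,0,0,2,0]]' >/dev/null; python3 -c "
from h import *; go(485.5,-265,144,SY)"
```

```text
t 7.25 p [ 485.5 -265.3  144.7] yaw -1.22 F [-0.2  0.3  3.8] op 9.4 -> d [ 0.3 -0.   0.7] roll -0.0003
t 7.55 p [ 486.1 -265.4  144.6] yaw -1.21 F [-1.7  2.  11.6] op 9.8 -> d [ 0.4 -0.6  0.6] roll -0.0002
```

Contact at bottom z ≈ 39, which is the guide tip. Next I'll ease the pressure and slide +x until it drops off the tip onto the flare.

```bash
python3 -m inch '[[5,0,0,-0.5,0],[5,0,1,-0.3,0],[5,0,2,-0.3,0],[5,0,3,-0.3,0],[5,0,3,-0.3,0]]' >/dev/null; python3 -c "
from h import *; go(491.5,-265,144,SY)"; python3 -m inch '[[5,0,1,0.3,0],[5,0,2,0.3,0],[5,0,2,0.3,0]]' >/dev/null; python3 -c "
from h import *; go(491.5,-265,144,SY)"
```

```text
t 8.05 p [ 488.7 -265.5  144.7] yaw -1.19 F [-0.2 -0.6  1. ] op 10.0 -> d [0.6 2.8 0.7] roll 0.0001
t 8.35 p [ 489.9 -265.6  144.6] yaw -1.16 F [-4.1 -0.3  4.4] op 10.0 -> d [0.6 1.6 0.6] roll 0.0007
```

```bash
python3 -m inch '[[5,0,0,-0.5,0],[5,0,1,-0.3,0],[5,0,1,-0.3,0]]' >/dev/null; python3 -c "
from h import *; go(491.5,-265,144,SY)"; python3 -m inch '[[5,0,0.5,0.5,0],[5,0,1,1,0],[5,0,1,1,0]]' >/dev/null; python3 -c "
from h import *; go(491.5,-265,144,SY)"
```

```text
t 8.65 p [ 489.8 -265.3  144.7] yaw -1.14 F [-5.3 -0.3  3.1] op 9.3 -> d [0.4 1.7 0.7] roll 0.0011
t 8.95 p [ 489.8 -265.4  144.6] yaw -1.11 F [-6.9 -0.2  9.9] op 9.8 -> d [0.4 1.7 0.6] roll 0.0015
```

```bash
python3 -m inch '[[5,0,0,-1,0],[5,0,0,-2,0],[5,0,0,-2,0]]' >/dev/null; python3 -c "
from h import *; go(491.5,-265,144,SY)"; python3 -m inch '[[5,0,1,0,0],[5,0,2,0,0],[5,0,2,0,0]]' >/dev/null
python3 - <<'E'
from h import *; go(491.5,-265,144,SY)
p,d=vision.capture("scene"); cv2.imwrite("pics/c3.png",cv2.resize(p[150:310,90:270,::-1],None,fx=4,fy=3.75,interpolation=2))
W=cloud("scene",d)*1000
q=W[(d>0)&(abs(W[...,1]+265)<50)&(W[...,0]<505)&(W[...,0]>460)&(p.min(-1)>70)&(W[...,2]>60)&(W[...,2]<135)]
print(len(q),np.linalg.lstsq(np.c_[q[:,1]+265,q[:,2]-100,np.ones(len(q))],q[:,0],rcond=None)[0].round(4))
E
```

```text
t 9.25 p [ 489.8 -265.   146.1] yaw -1.12 F [-1.4  0.1 -1.5] op 9.9 -> d [0.  1.7 2.1] roll 0.0014
t 9.55 p [ 489.9 -264.8  145.8] yaw -1.06 F [-7.  -0.7  0.6] op 10.0 -> d [-0.2  1.6  1.7] roll 0.0024
1095 [1.790000e-02 1.870000e-02 4.945947e+02]
```

View pics/c3.png

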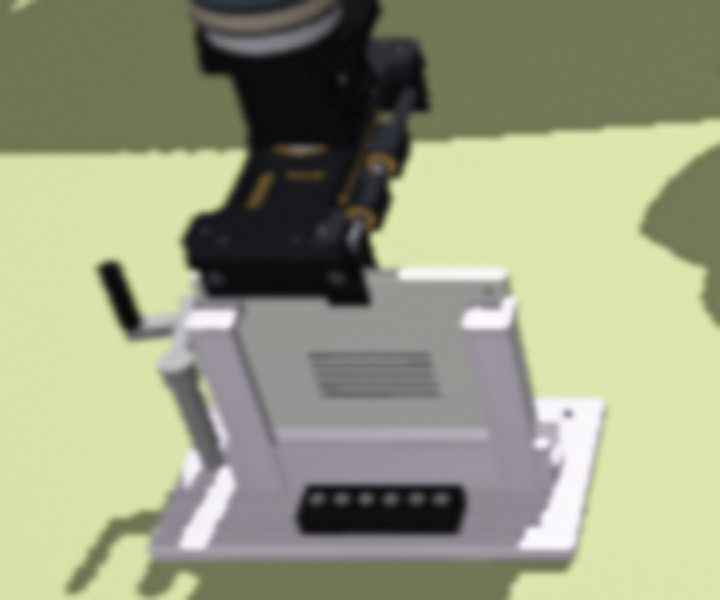

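The block at TCP x = 489.9 is the noses: Fx = -7 N with no vertical contact. That puts the stand about 2 mm nearer than I measured, so the centre is at stand x ≈ -23 and the front lower corner should be over the flare. I'll back off 0.5 mm and press down, so the flare cams the lower edge inward and the module leans in the shallow grip.

```bash
python3 -m inch '[[5,0,-0.7,0,0],[5,0,-0.7,2,0],[5,0,-0.7,3,0],[5,0,-0.7,4,0],[5,0,-0.7,5,0],[5,0,-0.7,5,0]]' >/dev/null
python3 - <<'E'
from h import *; go(491.5,-265,144,SY)
p,d=vision.capture("scene")
W=cloud("scene",d)*1000
q=W[(d>0)&(abs(W[...,1]+265)<50)&(W[...,0]<505)&(W[...,0]>460)&(p.min(-1)>70)&(W[...,2]>60)&(W[...,2]<135)]
print(len(q),np.linalg.lstsq(np.c_[q[:,1]+265,q[:,2]-100,np.ones(len(q))],q[:,0],rcond=None)[0].round(4))
q=W[(d>0)&(W[...,1]<-180)&(W[...,1]>-230)&(W[...,0]<505)&(W[...,0]>460)&(p.min(-1)>70)&(W[...,2]>140)&(W[...,2]<175)]; print("top z",np.percentile(q[:,2],[90,99]))
E
```

```text
t 10.2 p [ 489.8 -265.   144.4] yaw -1.05 F [-5.8  2.9 21.2] op 9.9 -> d [0.1 1.7 0.4] roll 0.0025
1095 [1.850000e-02 1.060000e-02 4.947345e+02]
top z [158.58642556 160.00888103]
```

It's still on the tip. The module has tilted about 1° the wrong way from pressing on the noses, which uses up the 2 mm window. I'll lift, back off, let it straighten in the pads, and then just touch the noses.

```bash
cat >> h.py <<'E'
def face():
    p,d=vision.capture("scene"); W=cloud("scene",d)*1000; s=bot.read_state(); tz=s["position"][2]*1000
    q=W[(d>0)&(abs(W[...,1]+265)<50)&(W[...,0]<510)&(W[...,0]>450)&(p.min(-1)>70)&(W[...,2]>60)&(W[...,2]<135)]
    c=np.linalg.lstsq(np.c_[q[:,1]+265,q[:,2]-100,np.ones(len(q))],q[:,0],rcond=None)[0]
    e=W[(d>0)&(W[...,1]<-180)&(W[...,1]>-230)&(W[...,0]<510)&(W[...,0]>430)&(p.min(-1)>70)&(W[...,2]>110)&(W[...,2]<tz+40)]
    print("lean deg (+ = top to robot)",np.degrees(-c[1]).round(2),"x@z100",c[2].round(1),"top z",np.percentile(e[:,2],[90,99]).round(1),"toolz",np.array(s["tcp_rot"])[:2,2].round(4)); return p
E
python3 -m inch '[[5,0,0,-2,0],[5,0,-2,-4,0],[5,0,-3,-4,0],[5,0,-3,-4,0]]' >/dev/null; python3 -c "
from h import *; go(489,-265,147,SY); face()"
```

```text
t 10.65 p [ 487.1 -265.   148. ] yaw -1.06 F [ 0.7 -0.1 -3.3] op 9.6 -> d [0.  1.9 1. ] roll 0.0024
lean deg (+ = top to robot) -0.73 x@z100 492.0 top z [161.2 163.5] toolz [-0.0149  0.0018]
```

The tool itself has drifted 0.85° the wrong way, because every call starts from the measured pose. That suggests a way to get the lean on purpose: an out-of-reach target might make the arm trade orientation for reach and tip the fingers outward. I'll test this in free space, high up and straight ahead, with the module held.

```bash
python3 -m inch '[[5,0,-8,-20,0],[5,0,-12,-50,0],[5,0,-12,-85,0],[5,0,-12,-120,0],[5,20,0,-155,0],[5,50,0,-190,0],[5,85,10,-220,0],[5,120,20,-240,0]]' >/dev/null;  python3 -m inch '[[5,30,20,-20,0],[5,65,45,-40,0],[5,100,75,-50,0],[5,130,110,-60,0],[5,145,150,-60,0],[5,145,190,-60,0],[5,145,230,-60,0],[5,145,270,-60,0]]'; python3 -c "
from h import *; go(800,0,450,0); print(np.round(bot.read_state()['joint_positions'],1))"
```

```text
time_s: 12.3
position: [0.7888, -0.0047, 0.4456]
tcp_rot: [[0.019, 1.0, -0.013], [1.0, -0.019, 0.001], [0.001, -0.013, -1.0]]
force: [0.5, 0.1, -2.0]
opening: 0.109
t 12.3 p [788.8  -4.7 445.6] yaw -1.07 F [ 0.5  0.1 -2. ] op 9.5 -> d [ 5.  11.1 -4.5] roll -0.0187
[-8.400e+00  4.000e+01  3.010e+01 -1.000e-01  1.106e+02 -7.400e+00]
```

```bash
python3 -m inch '[[5,0,30,0,0],[5,0,60,0,0],[5,0,90,0,0],[5,0,120,0,0],[5,0,150,0,0]]'; python3 -c "
from h import *; print(np.round(bot.read_state()['joint_positions'],1))"
```

```text
time_s: 12.8
position: [0.8718, -0.0069, 0.4146]
tcp_rot: [[0.019, 0.999, 0.026], [1.0, -0.019, 0.0], [0.001, 0.026, -1.0]]
force: [-0.6, 0.5, -1.9]
opening: 0.113
[ -7.8  50.8  12.5   0.2 115.3  -6.7]
```

```bash
python3 -m inch '[[5,0,30,0,0],[5,0,60,0,0],[5,0,90,0,0]]'; python3 -c "
from h import *; print(np.round(bot.read_state()['joint_positions'],3))"
```

```text
time_s: 13.1
position: [0.8961, -0.008, 0.3908]
tcp_rot: [[0.019, 0.998, 0.065], [1.0, -0.019, -0.0], [0.001, 0.065, -0.998]]
force: [-0.4, -0.6, -3.0]
opening: 0.111
[ -7.792  52.415  12.489   0.519 111.374  -6.517]
```

The idea works: the tool now leans 3.7° in the wanted direction. I'll continue to about 12.5°.

```bash
python3 -m inch '[[5,0,40,-20,0],[5,0,80,-50,0],[5,0,120,-80,0],[5,0,120,-80,0]]'; python3 -c "
from h import *; print(np.round(bot.read_state()['joint_positions'],3))"
```

```text
time_s: 13.5
position: [0.8964, -0.0089, 0.4159]
tcp_rot: [[0.019, 0.994, 0.106], [1.0, -0.019, -0.001], [0.001, 0.106, -0.994]]
force: [0.5, 0.7, -2.3]
opening: 0.109
[ -7.942  50.823  12.49    0.82  110.67   -6.544]
```

```bash
python3 -m inch '[[5,0,40,-20,0],[5,0,80,-50,0],[5,0,120,-80,0],[5,0,120,-80,0],[5,0,120,-80,0],[5,0,120,-80,0]]'; python3 -c "
from h import *; print(np.round(bot.read_state()['joint_positions'],3))"
```

```text
time_s: 14.1
position: [0.8943, -0.0097, 0.4427]
tcp_rot: [[0.019, 0.989, 0.143], [1.0, -0.019, -0.002], [0.001, 0.143, -0.99]]
force: [-0.3, -0.2, -2.6]
opening: 0.112
[ -8.119  49.096  12.53    1.134 110.196  -6.583]
```

```bash
python3 -m inch '[[5,0,40,-10,0],[5,0,80,-30,0],[5,0,120,-50,0],[5,0,120,-50,0]]'|sed -n 3p;  python3 -m inch '[[5,0,40,-10,0],[5,0,80,-30,0],[5,0,120,-50,0],[5,0,120,-50,0]]'; python3 -c "
from h import *; print(np.round(bot.read_state()['joint_positions'],3)); go(*st(-45,-3.5),300,SY)"
```

```text
tcp_rot: [[0.019, 0.983, 0.181], [1.0, -0.018, -0.002], [0.001, 0.181, -0.983]]
time_s: 14.9
position: [0.9104, -0.0114, 0.46]
tcp_rot: [[0.019, 0.975, 0.22], [1.0, -0.018, -0.003], [0.001, 0.22, -0.975]]
force: [-0.4, -0.1, -1.4]
opening: 0.112
[ -8.278  48.216  12.518   1.73  106.652  -6.529]
t 14.9 p [910.4 -11.4 460. ] yaw -1.08 F [-0.4 -0.1 -1.4] op 9.8 -> d [-261.6 -459.7   59.9] roll 0.0021
```

The lean is now 12.7°. Next is a hover point on the insertion axis, 150 mm back along the tool axis.

```bash
python3 -c "
from h import *; go(680,-140,380,SY);go(450,-265,262,SY)"
```

```text
t 14.9 p [910.4 -11.4 460. ] yaw -1.08 F [-0.4 -0.1 -1.4] op 9.8 -> d [-133.  -240.    27.7] roll 0.0021
t 14.9 p [910.4 -11.4 460. ] yaw -1.08 F [-0.4 -0.1 -1.4] op 9.8 -> d [-262.4 -488.    92.5] roll 0.0021
```

```bash
python3 -m inch '[[5,-10,-18,2,0.002],[5,-30,-50,5,0.002],[5,-48,-85,10,0.002],[5,-65,-120,14,0.002],[5,-83,-155,18,0.002],[5,-102,-187,22,0.002],[5,-118,-215,25,0.002],[5,-133,-240,28,0.002]]' >/dev/null;  python3 -c "
from h import *; go(450,-265,262,SY); print(np.array(bot.read_state()['tcp_rot'])[:,2].round(3))"
```

```text
t 15.7 p [ 678.2 -140.6  380.1] yaw -1.21 F [ 1.1 -0.2 -1.9] op 9.8 -> d [-129.3 -246.    65.3] roll -0.0002
[ 0.22  -0.003 -0.975]
```

```bash
python3 -m inch '[[5,-17,-32,6,0],[5,-35,-66,14,0],[5,-53,-100,24,0],[5,-72,-135,34,0],[5,-90,-170,44,0],[5,-108,-204,54,0],[5,-122,-232,62,0],[5,-129,-246,65,0]]' >/dev/null; python3 -m inch '[[5,0,0,0,0],[5,0,0,0,0]]' >/dev/null;  python3 - <<'E'
from h import *; go(450,-265,262,SY); R=np.array(bot.read_state()['tcp_rot']); print(R[:,2].round(3)); t=np.array(bot.read_state()['position'])*1000
p,d=vision.capture("scene"); W=cloud("scene",d)*1000
L=(W-t)@R   # tool frame
k=(d>0)&(p.min(-1)>70)&(L[...,2]>-17)&(L[...,2]<108)&(abs(L[...,0])<95)&(abs(L[...,1])<15)
q=L[k]; f=q[(q[:,2]>20)&(q[:,2]<95)]; c=np.linalg.lstsq(np.c_[f[:,0],f[:,2],np.ones(len(f))],f[:,1],rcond=None)[0]
print(len(q),"toolx",np.percentile(f[:,0],[.5,99.5]).round(1),"toolz",np.percentile(q[:,2],[.5,99.5]).round(1),"face y=",c.round(4))
cv2.imwrite("pics/c4.png",cv2.resize(p[120:310,80:270,::-1],None,fx=3,fy=3,interpolation=2))
E
```

```text
t 16.7 p [ 447.8 -265.8  262.5] yaw -1.35 F [ 0.3  0.4 -2.2] op 9.4 -> d [0.8 2.  1. ] roll -0.0027
[ 0.22  -0.005 -0.975]
4279 toolx [-86.   84.1] toolz [-14.4 104.4] face y= [-2.1000e-03  7.1000e-03  4.8825e+00]
```

View pics/c4.png

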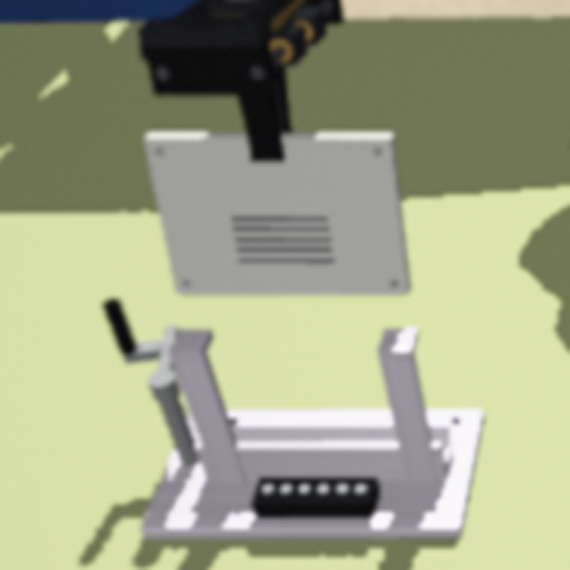

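The module leans correctly in the grip, 12.7° with its top toward the robot. It is about 1 mm off centre in y and its bottom is 104.5 mm past the TCP. I'll descend along its own plane.

```bash
python3 -c "
from h import *; go(483.1-13.2,-261.7,116+58.5,SY); go(483.1,-261.7,116,SY)"
```

```text
t 16.75 p [ 448.4 -265.7  262.8] yaw -1.29 F [ 1.  -0.7 -3.3] op 9.5 -> d [ 4.5  1.4 90.8] roll -0.0016
t 16.75 p [ 448.4 -265.7  262.8] yaw -1.29 F [ 1.  -0.7 -3.3] op 9.5 -> d [  4.8   1.4 150.8] roll -0.0016
```

```bash
python3 -m inch '[[5,3,1,10,-0.002],[5,5,1.4,25,-0.002],[5,5,1.4,45,-0.002],[5,5,1.4,65,-0.002],[5,5,1.4,82,-0.002],[5,5,1.4,94,-0.002],[5,5,1.4,100,-0.002],[5,5,1.4,100,-0.002]]' >/dev/null; python3 -c "
from h import *; go(483.1,-261.7,116,SY)"
```

```text
t 17.55 p [ 472.2 -260.7  164.8] yaw -1.14 F [ 1.1  0.2 -1.9] op 9.5 -> d [-0.8 -0.1 50. ] roll 0.0011
```

```bash
python3 -m inch '[[5,-1,0,8,0],[5,-1,0,16,0],[5,-1,0,24,0],[5,-1,0,30,0],[5,-1,0,35,0],[5,-1,0,38,0],[5,-1,0,38,0]]' >/dev/null; python3 -c "
from h import *; go(483.1,-261.7,116,SY)"
```

```text
t 18.25 p [ 480.5 -261.7  127.3] yaw -1.14 F [ 0.5  0.9 -2. ] op 9.9 -> d [ 0.1  0.1 11.6] roll 0.001
```

```bash
python3 -m inch '[[5,0,0,3,0],[5,0,0,6,0],[5,0,0,8,0],[5,0,0,9,0],[5,0,0,9,0]]' >/dev/null; python3 -c "
from h import *; go(483.1,-261.7,116,SY)";  python3 -m inch '[[5,0,0,1,0],[5,0,0,2,0],[5,0,0,3,0],[5,0,0,3,0]]' >/dev/null; python3 -c "
from h import *; go(483.1,-261.7,116,SY)"
```

```text
t 18.75 p [ 482.4 -261.7  118.4] yaw -1.15 F [-0.1 -0.3 -2. ] op 9.9 -> d [0.  0.1 2.4] roll 0.001
t 19.15 p [ 483.3 -262.   116. ] yaw -1.13 F [-1.1 -0.   2.9] op 9.4 -> d [ 0.3 -0.2 -0. ] roll 0.0012
```

Floor contact came where predicted (z 116), so the lower edge is in the slot. I'll open to a loose cage and swing the module up with the front finger.

```bash
python3 -m inch '[[18,0,0,-0.5,0],[18,0,0,-0.5,0],[18,0,0,-0.5,0],[18,0,0,-0.5,0]]' >/dev/null; python3 -c "
from h import *; go(483.3+20,-262.4,116,SY);face()"
```

```text
t 19.55 p [ 483.3 -262.1  116.5] yaw -1.13 F [-0.1 -0.3 -0.9] op 17.7 -> d [ 0.1 19.4  4.9] roll 0.0012
lean deg (+ = top to robot) 14.81 x@z100 489.5 top z [145.5 146.4] toolz [ 0.22   -0.0042]
```

```bash
python3 -m inch '[[18,0,3,0.7,0],[18,0,6,1.3,0],[18,0,9,2,0],[18,0,12,2.7,0],[18,0,15,3.4,0],[18,0,18,4,0],[18,0,20,4.5,0],[18,0,20,4.5,0]]' >/dev/null; python3 -c "
from h import *; go(483.3+28,-262.4,116,SY);face()"
```

```text
t 20.4 p [ 504.1 -262.6  116.5] yaw -1.11 F [-0.4 -0.4  0.4] op 18.0 -> d [0.3 6.9 2.1] roll 0.0015
lean deg (+ = top to robot) 3.34 x@z100 508.3 top z [146.2 146.7] toolz [ 0.2201 -0.0042]
```

```bash
python3 -m inch '[[18,0,1.5,0.3,0],[18,0,3,0.7,0],[18,0,4.5,1,0],[18,0,6,1.4,0],[18,0,6,1.4,0]]' >/dev/null; python3 -c "
from h import *; go(483.3+30,-262.4,116,SY);face()"
```

```text
t 20.95 p [ 510.3 -262.6  116.4] yaw -1.11 F [0.2 0.4 0.5] op 17.9 -> d [0.3 2.9 1.1] roll 0.0016
lean deg (+ = top to robot) 4.8 x@z100 508.4 top z [146.  147.3] toolz [ 0.2201 -0.0043]
```

```bash
sed -i 's/W\[...,0\]<510/W[...,0]<535/g' h.py; python3 -c "
from h import *; p=face(); cv2.imwrite('pics/c5.png',cv2.resize(p[150:310,90:270,::-1],None,fx=4,fy=3.75,interpolation=2))"
```

```text
lean deg (+ = top to robot) 1.47 x@z100 511.7 top z [145.5 147.2] toolz [ 0.2201 -0.0042]
```

View pics/c5.png

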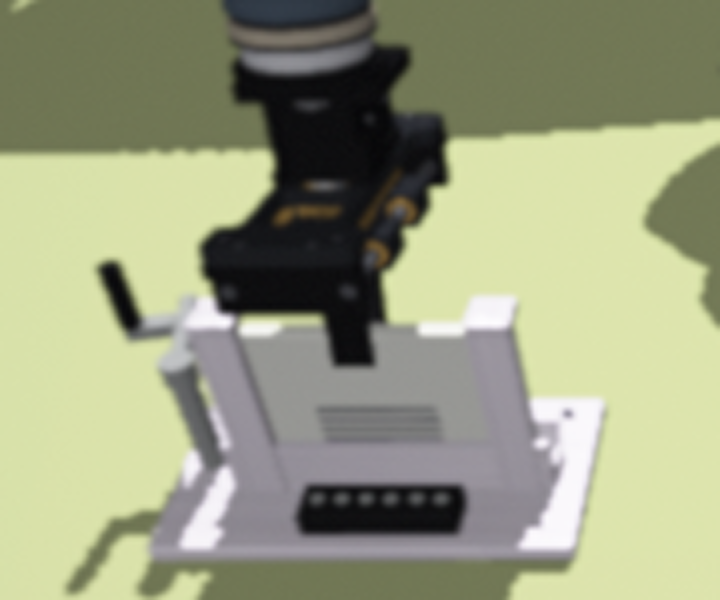

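The module is under both noses (crop tops 225 and 490) and nearly upright at 1.5°. I'll push the last millimetres until it touches.

```bash
python3 -m inch '[[18,0,1,0.2,0],[18,0,2,0.5,0],[18,0,3,0.7,0],[18,0,3,0.7,0]]' >/dev/null; python3 -c "
from h import *; go(483.3+30,-262.4,116,SY);face()"; python3 -m inch '[[18,0,1,0.2,0],[18,0,2,0.5,0],[18,0,2,0.5,0]]' >/dev/null; python3 -c "
from h import *; go(483.3+30,-262.4,116,SY);face()"
```

```text
t 21.45 p [ 511.7 -262.4  116.2] yaw -1.04 F [-5.7 -0.9  3.2] op 17.9 -> d [0.  1.5 0.6] roll 0.0027
lean deg (+ = top to robot) 0.33 x@z100 512.9 top z [145.4 147. ] toolz [ 0.2175 -0.0035]
t 21.8 p [ 511.9 -262.3  116.2] yaw -0.96 F [-8.9 -2.5  5.5] op 17.9 -> d [-0.   1.3  0.5] roll 0.0042
lean deg (+ = top to robot) 0.38 x@z100 513.0 top z [145.4 146.7] toolz [ 0.2141 -0.0029]
```

The module is upright: its back face is at x = 513, against the uprights. I'll open, retreat along the finger axis, then check that it stands.

```bash
python3 -m inch '[[32,0,-1.5,0,0],[32,0,-1.5,0,0],[32,0,-1.5,0,0],[32,0,-1.5,-10,0],[32,0,-1.5,-25,0],[32,0,-1.5,-45,0],[32,0,-1.5,-65,0],[32,0,-1.5,-80,0]]' >/dev/null
python3 - <<'E'
from h import *
face()
go(470,-395,200,-91)
E
```

```text
lean deg (+ = top to robot) 2.0 x@z100 511.7 top z [145.4 147.4] toolz [ 0.2184 -0.0068]
t 22.7 p [ 494.3 -263.1  197.9] yaw -0.92 F [-0.1 -0.4  1.3] op 31.8 -> d [-132.3  -21.2   -6.4] roll 1.5723
```

```bash
python3 -m inch '[[45,0,-1,-20,0],[45,-20,-5,-20,0.15],[45,-45,-8,-15,0.3],[45,-70,-12,-10,0.45],[45,-95,-16,-8,0.6],[45,-115,-19,-6,0.75],[45,-132,-21,-6,0.9],[45,-132,-21,-6,1.05]]' >/dev/null
python3 - <<'E'
from h import *
p=face(); cv2.imwrite('pics/c6.png',cv2.resize(p[190:310,90:260,::-1],None,fx=4,fy=4,interpolation=2))
d=vision.capture("scene")[1]; W=cloud("scene",d)*1000
for z in (60,75,90,105,120):
    q=W[(d>0)&(abs(W[...,1]+262)<50)&(abs(W[...,2]-z)<6)&(W[...,0]<540)&(W[...,0]>470)]; print(z,len(q),np.median(q[:,0]).round(1))
q=W[(d>0)&(abs(W[...,1]+262)<58)&(W[...,2]>124)&(W[...,2]<140)&(W[...,0]<540)&(W[...,0]>470)]; print(rect(q),np.percentile(q[:,2],[50,98]).round(1))
go(460,-409,180,-91)
E
```

```text
lean deg (+ = top to robot) 2.44 x@z100 511.2 top z [145.6 146.7] toolz [ 0.2188 -0.0076]
60 173 512.0
75 166 511.7
90 177 511.8
105 188 511.3
120 175 511.2
(array([ 507578.2, -262166.3]), array([115418.9,  13389.1]), 89.0) [130.3 133.2]
t 23.6 p [ 470.2 -395.2  199.4] yaw -61.74 F [-0.1 -0.1  0.6] op 44.9 -> d [-19.    5.1  16.8] roll 0.5106
```

View pics/c6.png

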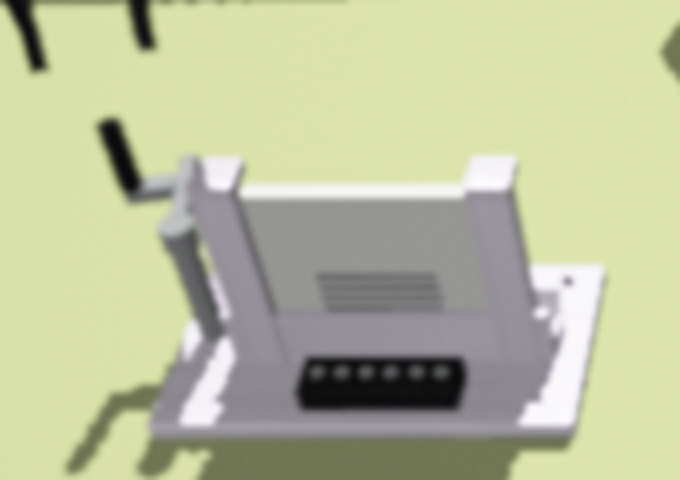

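The module stands by itself under both noses. Its back face is at 512.0→511.2 over z 60→120, and its top is at z ≈ 132. Next I'll bring the jaws, opening along y, over the peg.

```bash
python3 -m inch '[[45,-5,1,2,0.15],[45,-10,3,5,0.3],[45,-15,4,10,0.45],[45,-19,5,15,0.511],[45,-19,5,17,0.511],[45,-19,5,17,0.511]]' >/dev/null
python3 - <<'E'
from h import *
for n in("top","scene"):
    p,d=vision.capture(n); W=cloud(n,d)*1000
    q=W[(d>0)&(p.max(-1)<85)&(W[...,2]>105)&(W[...,2]<143)&(W[...,0]>430)&(W[...,0]<490)&(W[...,1]<-385)&(W[...,1]>-435)]
    if len(q): print(n,len(q),q.mean(0).round(1),np.percentile(q,[2,98],axis=0).round(1).tolist())
go(460.5,-409.6,104,-91)
E
```

```text
scene 63 [ 460.  -409.5  124.5] [[453.9, -415.3, 106.5], [464.3, -404.7, 140.3]]
t 24.3 p [ 460.3 -408.5  180. ] yaw -90.3 F [ 0.6 -0.4 -1.1] op 44.9 -> d [-16.4   0.7  74.2] roll 0.0122
```

```bash
python3 -m inch '[[45,-3,1,15,0.012],[45,-7,1,32,0.012],[45,-11,1,50,0.012],[45,-14,1,63,0.012],[45,-16,1,72,0.012],[45,-16,1,74,0.012],[45,-16,1,74,0.012]]' >/dev/null; python3 -c "
from h import *; go(460.5,-409.6,104,-91)"; python3 -m inch '[[8,0,0,0,0],[8,0,0,0,0],[8,0,0,0,0],[8,0,0,0,0],[8,0,0,0,0],[8,0,0,0,0],[8,0,0,0,0],[8,0,0,0,0]]' >/dev/null; python3 -c "
from h import *; go(460.5,-409.6,104,-91); R=np.array(bot.read_state()['tcp_rot']); print(R.round(3).tolist())"
```

```text
t 25.0 p [ 461.  -410.   104.3] yaw -90.96 F [ 0.2 -0.6  0.4] op 45.0 -> d [-0.6 -0.4  0.1] roll 0.0007
t 25.8 p [ 460.8 -412.   104.7] yaw -90.98 F [-2.7 -4.4 -0.7] op 12.9 -> d [-0.4 -2.4  0.6] roll 0.0004
[[0.976, -0.017, 0.219], [-0.015, -1.0, -0.01], [0.219, 0.007, -0.976]]
```

The peg is pinched. I'll lead it round the pivot.

```bash
cat >> h.py <<'E'
def arc(phi1,n,P=(494.3,-373.8),r=54):  # tool shifts leading the peg from its present angle to phi1 (world deg)
    s=bot.read_state(); R=np.array(s["tcp_rot"]); p=np.array(s["position"])*1000
    g=p-R[:,2]/R[2,2]*(p[2]-120); a=np.degrees(np.arctan2(g[1]-P[1],g[0]-P[0]))%360
    print("t",round(s["time_s"],2),"peg",g.round(1),"phi",a.round(1),"rad",np.hypot(g[0]-P[0],g[1]-P[1]).round(1),"F",np.round(s["force"],1),"op",round(s["opening"]*87,1))
    for f in np.radians(np.linspace(a,phi1,n+1)[1:]):
        print((R.T@np.array([P[0]+r*np.cos(f)-g[0],P[1]+r*np.sin(f)-g[1],104-p[2]])).round(1).tolist())
E
python3 -c "
from h import *; arc(174,8)"
```

```text
t 25.8 peg [ 457.3 -411.9  120. ] phi 225.8 rad 53.1 F [-2.7 -4.4 -0.7] op 12.9
[-4.9, -3.8, -0.4]
[-8.4, -8.6, -1.3]
[-11.5, -13.9, -2.0]
[-13.9, -19.5, -2.6]
[-15.7, -25.3, -3.0]
[-16.8, -31.3, -3.3]
[-17.3, -37.3, -3.5]
[-17.1, -43.4, -3.5]
```

```bash
python3 -m inch '[[8,-4.9,-3.8,-0.7,0],[8,-8.4,-8.6,-1.5,0],[8,-11.5,-13.9,-2.2,0],[8,-13.9,-19.5,-2.8,0],[8,-15.7,-25.3,-3.2,0]]' >/dev/null; python3 -c "
from h import *; arc(150,6)"
```

```text
t 26.3 peg [ 441.4 -388.8  120. ] phi 195.8 rad 55.0 F [-4.1 -7.5 -2. ] op 13.1
[-0.7, -7.3, 0.3]
[-1.4, -14.5, 0.1]
[-1.1, -21.6, 0.1]
[0.1, -28.7, 0.2]
[2.3, -35.6, 0.6]
[5.3, -42.1, 1.2]
```

```bash
python3 -m inch '[[8,-0.7,-5,0,0],[8,-1.4,-10,0,0],[8,-1.3,-15,0,0],[8,-1.1,-21.6,0,0],[8,0.1,-28.7,0,0],[8,2.3,-35.6,0.5,0]]' >/dev/null; python3 -c "
from h import *; arc(122.5,6)"
```

```text
t 26.9 peg [ 443. -354.  120.] phi 158.8 rad 55.0 F [-3.6 -3.5  0.4] op 13.2
[3.0, -4.9, 1.0]
[5.7, -9.9, 1.5]
[9.0, -14.6, 2.2]
[12.6, -18.9, 2.9]
[16.7, -22.7, 3.8]
[21.2, -26.1, 4.7]
```

```bash
python3 -m inch '[[8,3,-4.9,0.7,0],[8,5.7,-9.9,1.3,0],[8,9,-14.6,2,0],[8,12.6,-18.9,2.8,0],[8,16.7,-22.7,3.8,0],[8,21.2,-26.1,4.7,0],[8,21.2,-26.1,4.7,0]]' >/dev/null; python3 -c "
from h import *; arc(118,2)"
```

```text
t 27.6 peg [ 463.3 -329.   120. ] phi 124.7 rad 54.5 F [-9.1 -5.6  3.6] op 13.6
[2.8, -1.4, 0.7]
[5.4, -3.0, 1.3]
```

```bash
python3 -m inch '[[8,1.4,-0.7,0.3,0],[8,2.8,-1.4,0.7,0],[8,2.8,-1.4,0.7,0]]' >/dev/null; python3 -c "
from h import *; arc(116,2)
p,d=vision.capture('scene'); cv2.imwrite('pics/c7.png',cv2.resize(p[170:310,90:260,::-1],None,fx=4,fy=4,interpolation=2))"
```

```text
t 27.9 peg [ 463.4 -328.9  120. ] phi 124.5 rad 54.5 F [-12.8  -7.9   3.5] op 13.1
[3.5, -1.8, 0.8]
[7.0, -3.8, 1.5]
```

View pics/c7.png

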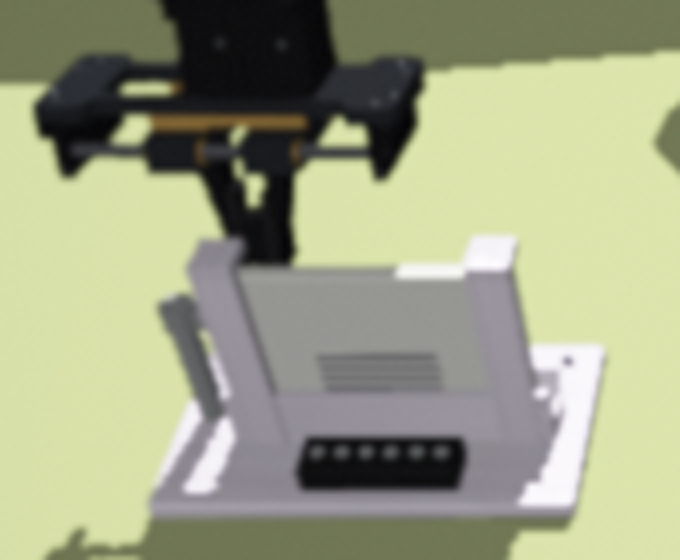

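The stop is reached. The peg sits at (463.4, -328.9) with rising force, against an expected closed position of (464, -328.5). I'll relax, open and lift straight up.

```bash
python3 -m inch '[[8,0,0,0,0],[30,0,0,0,0],[40,0,0,0,0],[40,0,0,0,0],[40,0,0,0,0],[40,0,0,0,0],[40,0,0,0,0],[40,1.1,0,-5,0]]' >/dev/null; python3 -m inch '[[40,3,0,-15,0],[40,7,0,-30,0],[40,11,0,-50,0],[40,16,0,-70,0],[40,20,0,-90,0],[40,16,0,-120,0],[40,0,0,-150,0],[40,-20,0,-180,0]]' >/dev/null
python3 - <<'E'
from h import *
go(460,-409,180,-91)
for n in("scene","top"):
    p,d=vision.capture(n); W=cloud(n,d)*1000; cv2.imwrite(f"pics/{n}8.png",p[...,::-1])
    q=W[(d>0)&(p.max(-1)<85)&(W[...,2]>100)&(W[...,2]<143)&(W[...,0]>430)&(W[...,0]<490)&(W[...,1]<-300)&(W[...,1]>-435)]
    if len(q): print(n,"peg",len(q),q.mean(0).round(1),np.percentile(q,[2,98],axis=0).round(1).tolist())
    if n=="scene":
        for z in (60,75,90,105,120):
            q=W[(d>0)&(abs(W[...,1]+262)<50)&(abs(W[...,2]-z)<6)&(W[...,0]<540)&(W[...,0]>480)]; print(z,len(q),np.median(q[:,0]).round(1))
E
```

```text
t 29.55 p [ 408.8 -324.5  281.9] yaw -90.84 F [-0.4 -0.4 -0.6] op 39.9 -> d [ 29.3  81.8 112.2] roll 0.0029
scene peg 67 [ 469.1 -327.5  124.4] [[463.4, -332.7, 106.3], [472.8, -323.7, 139.6]]
60 171 512.2
75 172 512.2
90 183 512.0
105 188 512.1
120 195 512.1
top peg 50 [ 464.8 -324.   130.3] [[459.5, -332.3, 106.2], [470.5, -319.5, 142.1]]
```

Run:
```python
import cv2,numpy as np
t=cv2.imread("pics/top8.png"); s=cv2.imread("pics/scene8.png")
a=cv2.resize(t[215:300,390:540],(600,340),interpolation=cv2.INTER_CUBIC); b=cv2.resize(s[150:310,60:300],(390,260)); c=cv2.resize(s,(347,260))
o=np.zeros((600,740,3),np.uint8); o[:340,:600]=a; o[340:,:390]=b; o[340:,390:737]=c; cv2.imwrite("pics/f.png",o)
```

```text
(no output)
```

View pics/f.png

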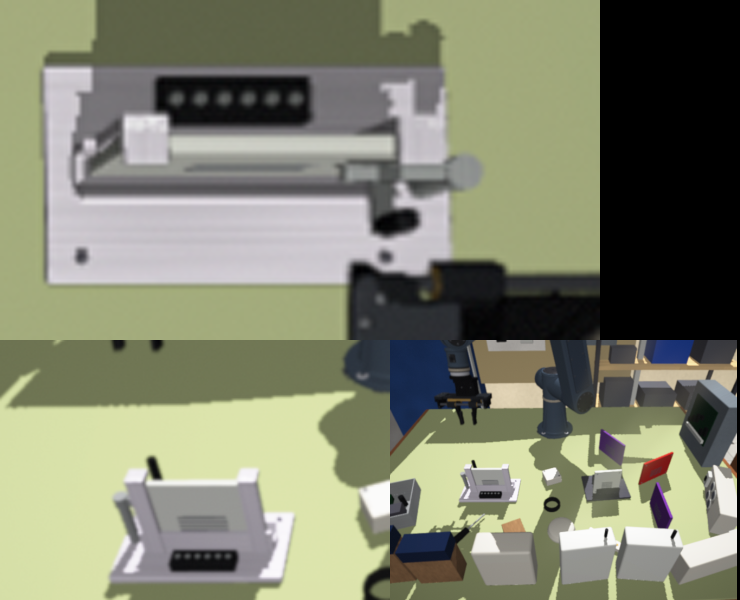

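In the final picture the module is upright behind the noses. The catch arm lies along the slot at (345–460,172), parallel to the module, with the peg at (395,220). The bystanders look unmoved and the gripper is clear, so I'm handing in.

```bash
python3 -c "
from rig import bot; print(bot.hand_in())"
```

```text
the job is handed in; nothing more can be done
None
```

The wide white module is in the service stand and the swing catch is closed across it. I handed the job in at about 29.7 s of the 64 s.

**What I did:** I pinched the module by its top edge in the rack and lifted it out. The first try, lowering it nearly vertical, stopped on the noses and the guide tip at about 21 N, so I lifted it off. The moves cannot tilt the tool, so I commanded targets beyond the arm's reach in free space until it leaned 12.7°. I then slid the module into the slot along its own plane, swung it upright with a loose cage of the fingers, and let go. Last, I pinched the peg, led the catch round to its stop and backed off.

**Last checks:**
- **Module:** the back face is vertical at x about 512.1 mm from z 60 to 120. That is about 1 mm from the estimated rear wall. The top is at z about 132 mm, under the noses.
- **Catch:** it stopped with the peg at (463.4, -328.9) mm, against an expected (464, -328.5). The arm lies along the slot in the final picture.
- **Bystanders:** they look unmoved in the final picture; I did not measure them. The gripper is clear.

**What disagreed or stayed unsure:**
- **Stand position:** the camera estimate of the stand's x was about 2.5 mm off what touching the noses showed. I used the contact value.
- **Joint 3:** it ran at its lower limit during the tilting. Readings were 12.489–12.53° against the stated limit of 12.49°.
- **Lean readings:** two taken just after release showed 2.0–2.4°. A median check of the face at the same point gave about 0.8°, and the final check showed about 0°.

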